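# Shut the splash guard over the loaded bench mixer

## Task

One of the two small bench mixers has a round dish in its well. By its orange tab, push that mixer's sliding guard fully home until the latch clicks and holds it, and leave the guard of the empty mixer open where it is.

Things in the scene. Friction and masses are not known exactly. Their poses are not given: they have to be found in the camera images.
- mixer_loaded_tab (a point): Centre of the orange push tab on the clear guard of the mixer whose black well holds a clear dish (65 mm wide, 15 high). The tab, 30 (x) x 12 (y) x 42 mm, stands upright at the guard's -y edge, from 70 to 112 mm above the worktop; this point is 92 mm up. Axes: y along the slide, the way it closes (over the well); x across; z up. Behind the tab (-y side) it is free down to 76 mm.
- mixer_loaded_guard (a joint): How far the loaded mixer's guard is open, m: 0 shut against its stop, 0.095 fully open. Closing moves the tab along its +y by this much, level, on rails 80 mm apart, tops 76 mm up. The guard (sheet top 72 mm up) drags with about 1.5 N and stays where left; the latch resists with up to about 8 N over the last 20 mm, then holds the guard within about 4 mm of shut.
- mixer_loaded_latch (a joint): How far the brass spring pawl of the loaded mixer's latch is pressed down, m: 0 when up (at rest, or caught behind the guard's steel striker), about 0.006 while the striker rides over it. It sits at the mixer's +y end, is worked by the guard alone and needs no touch.
- mixer_empty_tab (a point): Centre of the same orange tab on the guard of the empty mixer (nothing in its black well); axes alike. Leave it. The two mixers are identical white housings, 96 (x) x 220 (y) mm, 66 mm high, fixed to the worktop: the well in the +y half, closed housing in the -y half.

How it is judged:
By the outcome, as a careful person would: the job done as asked, in the order asked, and still so for the second after the job is handed in, with the robot touching nothing.
It also fails if it takes over 29 s, if anything falls off the work surface, if the arm or the gripper's body presses on something with over 40 N, if the wrist force passes 120 N, or if a joint passes its speed limit or range.

## Robot

A 6-joint arm with a two-finger parallel gripper is mounted at the origin on a cart in front of the work surface, level with it; the furniture and walls round the work are solid. World frame = base frame: x ahead of the robot, y to its left, z up, the work surface at z = 0. Lengths are in m, angles in rad, forces in N, time in s.
With the tool pointing down it reaches from about 0.15 to 0.775 m from the base axis. Payload 6.1 kg.
Tool frame: the origin (TCP) lies at the very end of the fingers, on their centre line; the grasp point (between the pads) lies 19 mm behind it; x points along the fingers, z is the direction in which the jaws open and shut, and the axes are right-handed (so a half turn about x gives the same grasp; the last joint's range is limited). The gripper opens to 85 mm and grips with 20 to 120 N. Pads are 22 mm wide; open, the fingers measure 114 mm over their backs; the gripper's body (76 mm by 85 mm) begins 54 mm behind the grasp point. The pads swing forward as they close: fully open they stand 13 mm farther back than shut.
Start: joints at [1.213, 0.126, -0.04, 1.405, 0, 1.571], TCP at [0.184, 0.492, 0.231] pointing down, gripper open.
Joint ranges: [-2.72, 2.72], [-0.95, 1.95], [-1.27, 1.35], [-1.78, 2.02], [-1.46, 1.47], [-3.14, 3.14]. Speed limits (rad/s): [2.39, 2.39, 3.01, 3.14, 3.14, 3.14].

## Interface

Orientations are given as [roll, pitch, yaw] about the fixed x, y, z axes, in that order (R = Rz(yaw) Ry(pitch) Rx(roll)).
In Python, from plant import arm gives the robot as it stands.
- The arm moves only by the shell command python3 -m jog 'ROWS' [FORCE]. ROWS is JSON, a list of rows, each a list of 7 numbers: the turn, a rotation vector about the tool's x, y, z in degrees, then the shift along the tool's x, y, z in mm, then the opening, from -1 (shut) to 1 (fully open), so that 0 is half open. A call has 1 to 12 rows; each row is the pose to reach, as a shift and turn from the pose measured when the call began, along the tool's axes at that moment; what a row does not reach only later rows make up. A row lasts 1/10 s, in which the tool goes at most 50 mm and 8.59 degrees, less where a joint would pass 70% of its speed; a pose out of reach is approached as far as the arm can. A call with a gripper value outside its range is refused whole. The fingers move at their own pace and stop on an object; FORCE is the grip in N (left out, the last holds). Time passes only in rows, so rows that repeat a pose let the fingers close. It gives the time, the measured TCP pose, the force and the opening at its end, in the units of the state.
- arm.get_obs(): the state, without advancing time (a new reading comes with each control period).
- arm.camera(name): name is "scene" or "top"; returns (picture, depth): 384x512x3 uint8, red, green, blue; 384x512 float32, m along the optical axis (not along the pixel's ray), 0 where there is no reading.
- arm.camera_params(name): a dict with "camera_matrix" (3x3 intrinsics, pixels), "distortion" ([k1, k2, p1, p2, k3] as OpenCV has them; the pictures are not rectified), "position" and "orientation" of the camera in the world. Camera axes: x right, y down, z forward; pixel columns grow to the right and rows downward; lengths in m; the calibration is good to about 2 mm. A picture is of the moment at which its call begins. camera_params takes no time and is no camera call.
- arm.finish_job(): hands the job in, once; it reports no verdict.
The state is a dict: "clock": time; "joint_positions": joint angles; "qd": joint speeds; "joint_torque": joint torques, N m; "ee_pos": TCP position; "ee_rot": TCP orientation; "ft_force": force on the tool from outside, world axes, zero at the start; "moment": the same for the moment, N m; "finger_gap": finger opening in m.
Only numpy, scipy, OpenCV 4.12 (cv2) and the standard library are available. Lean on these libraries where they do the work, as an engineer would, in place of code of your own. Each camera call takes 0.05 s, during which the arm holds its last target. There are 200 camera calls.

## Working session

There is one attempt and no reset: what is moved stays moved. The work goes in short steps, Python scripts to look and compute and a shell command to move; the robot and the scene stay as the last step left them, time stands still between calls to the robot, and variables do not carry over. Pictures are saved under pics/ and viewed, about 8 in all and at most 12, crops included, and the job is handed in when it is done.

```bash
mkdir -p pics; cat > h.py <<'E'
import numpy as np,cv2,json
from plant import arm
def snap(n,f):
    p,d=arm.camera(n); cv2.imwrite('pics/'+f,p[:,:,::-1]); np.savez('pics/'+f+'.npz',p=p,d=d); return p,d
E
python3 - <<'E'
from h import *
for n in('scene','top'):
    p,d=snap(n,n+'0.png'); print(n,arm.camera_params(n))
o=arm.get_obs(); print(o['clock'],o['ee_pos'],o['ee_rot'],o['ft_force'])
a=cv2.imread('pics/scene0.png');b=cv2.imread('pics/top0.png')
E
```

```text
scene {'camera_matrix': array([[399.61906553,   0.        , 248.91782159],
       [  0.        , 399.61906553, 188.11405189],
       [  0.        ,   0.        ,   1.        ]]), 'distortion': array([-0.06003477,  0.        ,  0.        ,  0.        ,  0.        ]), 'position': array([ 0.07841442, -0.60962311,  0.97238298]), 'orientation': array([-2.45334451, -0.01405907, -0.52785989])}
top {'camera_matrix': array([[483.97660046,   0.        , 255.1828841 ],
       [  0.        , 483.97660046, 201.91871114],
       [  0.        ,   0.        ,   1.        ]]), 'distortion': array([-0.16269399,  0.        ,  0.        ,  0.        ,  0.        ]), 'position': array([ 0.43506927, -0.00926123,  1.20061087]), 'orientation': array([-3.10612420e+00,  1.74900842e-04, -1.56604587e+00])}
0.1 [0.18374674 0.49140782 0.23060838] [-3.13780242  1.56936319 -1.92479896] [ 0.67604166  0.03154908 -0.01455395]
```

View pics/scene0.png

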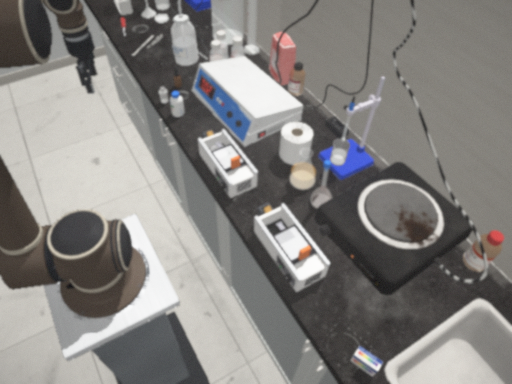

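View pics/top0.png

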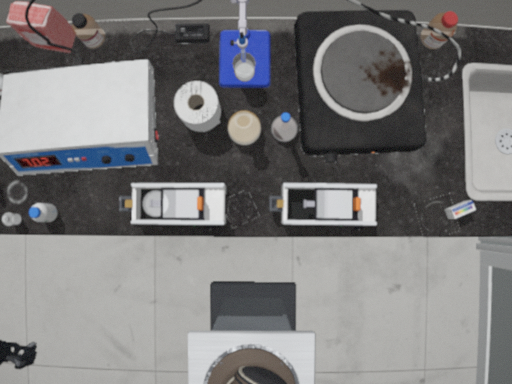

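The top view shows the left mixer (cols 132-226) with a round dish at about (153,203) and a tab at (200,204). The right mixer (282-376) looks empty, with its tab at (357,204). Next I'll zoom in to confirm and measure the tabs from both views.

```bash
cat >> h.py <<'E'
from scipy.spatial.transform import Rotation as R
def ray(n,uv):
    c=arm.camera_params(n); q=cv2.undistortPoints(np.array([[uv]],float),c['camera_matrix'],c['distortion'])[0,0]
    return c['position'], R.from_euler('xyz',c['orientation']).as_matrix()@np.r_[q,1]
def plane(n,uv,z):
    o,d=ray(n,uv); return o+d*(z-o[2])/d[2]
def tri(a,b):
    (o1,d1),(o2,d2)=ray('scene',a),ray('top',b)
    s=np.linalg.lstsq(np.c_[d1,-d2],o2-o1,rcond=None)[0]; p,q=o1+s[0]*d1,o2+s[1]*d2
    return (p+q)/2,np.linalg.norm(p-q)
def blobs(p):
    h=cv2.cvtColor(p,cv2.COLOR_RGB2HSV); m=cv2.inRange(h,(4,150,120),(18,255,255))
    n,l,s,c=cv2.connectedComponentsWithStats(m); return [(c[i].round(1),s[i]) for i in range(1,n) if s[i,4]>12]
E
python3 - <<'E'
from h import *
T=[]
for n in('scene','top'):
    f=np.load(f'pics/{n}0.png.npz');p,d=f['p'],f['d']
    for c,s in blobs(p):
        u,v=c; dd=d[int(v),int(u)]; o,r=ray(n,c); print(n,c,s,(o+r*dd).round(4), plane(n,c,.092).round(4))
s=cv2.imread('pics/scene0.png')[120:295,190:335];t=cv2.imread('pics/top0.png')[170:235,112:392]
cv2.imwrite('pics/c1.png',np.vstack([cv2.resize(t,(784,182),interpolation=2),cv2.resize(s[:,:],(0,0),fx=2.35,fy=2.35,interpolation=2)[:, :784] if 0 else cv2.copyMakeBorder(cv2.resize(s,(340,411)),0,0,0,444,0)]))
f=np.load('pics/top0.png.npz');
# housing outline white
m=cv2.inRange(cv2.cvtColor(f['p'],cv2.COLOR_RGB2HSV),(0,0,150),(180,50,255)); m[:175]=0;m[232:]=0;m[:,:115]=0;m[:,390:]=0
for c in cv2.findContours(m,0,2)[0]:
    if cv2.contourArea(c)>1500:
        b=cv2.boxPoints(cv2.minAreaRect(c)); print(np.array([plane('top',q,.066)[:2] for q in b]).round(3).tolist())
E
```

```text
scene [234.9 161.7] [232 158   7   9  36] [0.4641 0.1104 0.1031] [0.469  0.1196 0.092 ]
scene [304.7 251.8] [301 248   9  10  40] [ 0.4644 -0.2473  0.108 ] [ 0.4715 -0.2406  0.092 ]
top [200.2 203.3] [198 197   5  13  58] [0.47   0.1151 0.1119] [0.4706 0.1174 0.092 ]
top [355.8 203.6] [353 197   7  14  78] [ 0.4711 -0.2378  0.108 ] [ 0.4716 -0.2411  0.092 ]
[[0.424, -0.071], [0.522, -0.072], [0.521, -0.297], [0.422, -0.295]]
[[0.519, 0.286], [0.519, 0.065], [0.423, 0.064], [0.422, 0.285]]
```

View pics/c1.png

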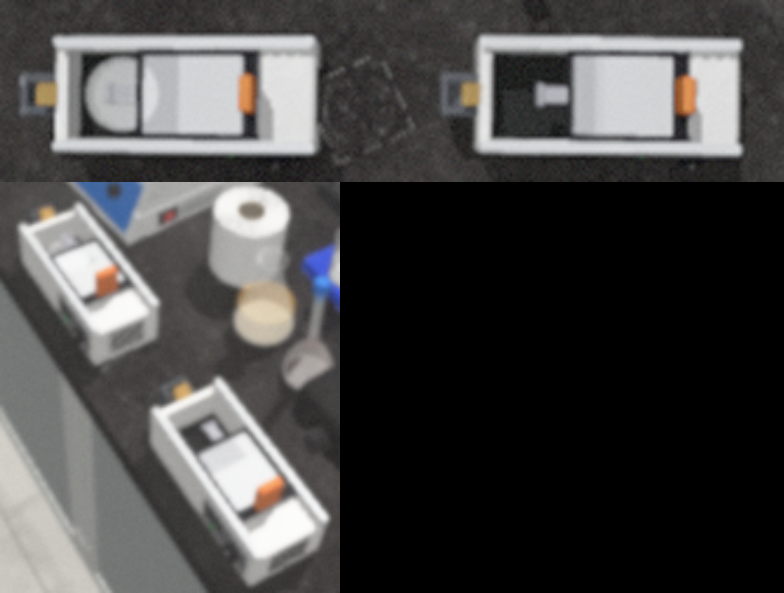

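```bash
python3 - <<'E'
from h import *
print(tri((234.9,161.7),(200.2,203.3)),tri((304.7,251.8),(355.8,203.6)))
o=arm.get_obs(); M=R.from_euler('xyz',o['ee_rot']).as_matrix(); print(M.round(3))
for tgt in ([[0,-1,0],[0,0,1],[-1,0,0]],[[0,0,1],[0,-1,0],[-1,0,0]]): pass
D=np.array([.470,.070,.20])-o['ee_pos']; print('shift tool mm',(M.T@D*1000).round(1))
for z in ([1,0,0],[-1,0,0],[0,1,0],[0,-1,0]):
    x=np.array([0,0,-1.]);z=np.array(z,float);G=np.c_[x,np.cross(z,x),z]
    print(z,np.degrees(R.from_matrix(M.T@G).as_rotvec()).round(1))
f=np.load('pics/top0.png.npz')
# heights around the path
d=f['d']
for y in np.arange(-.1,.6,.05):
    r=[]
    for x in np.arange(.35,.7,.05):
        c=arm.camera_params('top');Rc=R.from_euler('xyz',c['orientation'])
        q=cv2.projectPoints(np.array([[x,y,.08]]),Rc.inv().as_rotvec(),-Rc.inv().apply(c['position']),c['camera_matrix'],c['distortion'])[0].ravel().astype(int)
        if 0<=q[0]<512 and 0<=q[1]<384:
            p0,r0=ray('top',q); r.append(round(float(p0[2]+r0[2]*d[q[1],q[0]]),2))
    print(round(y,2),r)
E
```

```text
(array([0.46948962, 0.11786883, 0.0933422 ]), np.float64(0.0025405916578103934)) (array([ 0.4714525 , -0.24091951,  0.09253718]), np.float64(0.00036943207850020725))
[[-0.    -0.937  0.35 ]
 [-0.001  0.35   0.937]
 [-1.    -0.    -0.001]]
shift tool mm [  31.  -415.7 -294.4]
[1. 0. 0.] [69.5 -0.1  0.1]
[-1.  0.  0.] [-1.105e+02 -1.000e-01 -1.000e-01]
[0. 1. 0.] [-20.5  -0.1  -0. ]
[ 0. -1.  0.] [ 1.595e+02 -0.000e+00  1.000e-01]
-0.1 [-0.9, -0.0, 0.02, 0.03, 0.0, -0.0, 0.04]
-0.05 [-0.9, 0.0, 0.0, -0.0, -0.0, 0.0, 0.03]
0.0 [-0.9, 0.0, -0.0, 0.0, -0.0, 0.0, 0.08]
0.05 [-0.89, 0.0, 0.0, 0.0, -0.0, 0.0, 0.04]
0.1 [-0.89, 0.0, 0.07, 0.07, -0.0, -0.01, 0.04]
0.15 [-0.9, 0.0, 0.07, 0.08, -0.0, -0.0, 0.02]
0.2 [-0.9, 0.0, 0.07, 0.07, 0.0, 0.0, -0.0]
0.25 [-0.9, 0.0, 0.02, 0.02, -0.0, 0.09, 0.11]
0.3 [-0.89, -0.0, 0.0, -0.0, 0.0, 0.09, 0.11]
0.35 [-0.89, -0.0, 0.0, -0.0, 0.0, 0.1, 0.11]
0.4 [-0.9, -0.0, 0.0, 0.0, 0.02, 0.11, 0.11]
0.45 [-0.9, 0.0, -0.0, -0.0, 0.03, 0.11, 0.11]
0.5 [-0.89, 0.0, 0.07, 0.0, 0.04, 0.12, 0.11]
0.55 [-0.89, -0.0, -0.0, 0.0, 0.04, 0.12, 0.11]
```

The two views put the loaded tab at (0.470, 0.118, 0.093) and the empty one at (0.471, -0.241, 0.093). Both match the given 92 mm height. Now moving behind and above the loaded tab, jaws across x, closing the fingers.

```bash
python3 -m jog '[[8,0,0,2,-40,-28,-1],[16,0,0,6,-80,-57,-1],[24,0,0,10,-120,-85,-1],[32,0,0,14,-160,-113,-1],[40,0,0,18,-200,-142,-1],[48,0,0,22,-240,-170,-1],[56,0,0,26,-280,-198,-1],[64,0,0,30,-320,-227,-1],[69.5,0,0,31,-360,-255,-1],[69.5,0,0,31,-396,-280,-1],[69.5,0,0,31,-414,-293,-1],[69.5,0,0,31,-414,-293,-1]]' 40; python3 - <<'E'
from h import *
o=arm.get_obs();M=R.from_euler('xyz',o['ee_rot']).as_matrix();print(M.round(3))
print((M.T@(np.array([.470,.076,.086])-o['ee_pos'])*1000).round(1),o['finger_gap'])
E
```

```text
clock: 1.3
ee_pos: [0.4699, 0.0697, 0.1993]
ee_rot: [-2.213, 1.568, -2.217]
ft_force: [-0.0, 0.4, 1.0]
finger_gap: 0.0002
[[-0.001  0.004  1.   ]
 [-0.002  1.    -0.004]
 [-1.    -0.002 -0.001]]
[113.3   6.6   0.3] 0.00022073294394772645
```

```bash
python3 -m jog '[[0,0,0,30,2,0,-1],[0,0,0,65,4,0,-1],[0,0,0,95,4,0,-1],[0,0,0,112,4,0,-1],[0,0,0,112,4,0,-1]]'; python3 - <<'E'
from h import *
p,_=snap('scene','s1.png');q,_=snap('top','t1.png')
print(blobs(p),blobs(q))
a=cv2.resize(p[110:215,180:290],(0,0),fx=4,fy=4)[:,:,::-1];b=cv2.resize(q[180:260,110:260],(0,0),fx=2.3,fy=2.3)[:,:,::-1]
b=cv2.copyMakeBorder(b,0,a.shape[0]-b.shape[0],0,0,0); cv2.imwrite('pics/c2.png',np.hstack([a,b]))
E
```

```text
clock: 1.8
ee_pos: [0.4671, 0.074, 0.0847]
ee_rot: [-2.793, 1.563, -2.796]
ft_force: [-0.5, 0.2, -0.4]
finger_gap: 0.0001
[(array([304.7, 251.6]), array([301, 249,   8,   6,  25], dtype=int32))] [(array([355.7, 203.7]), array([353, 197,   7,  14,  77], dtype=int32))]
```

View pics/c2.png

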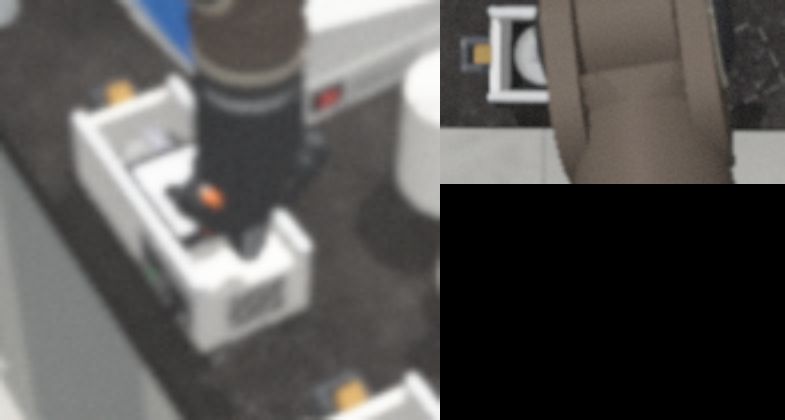

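The fingers sit behind the tab and clear of the rails. Pushing along +y, first stretch.

```bash
python3 -m jog '[[0,0,0,0,12,2,-1],[0,0,0,0,24,2,-1],[0,0,0,0,34,2,-1],[0,0,0,0,44,2,-1],[0,0,0,0,54,2,-1],[0,0,0,0,64,2,-1],[0,0,0,0,74,2,-1],[0,0,0,0,84,2,-1],[0,0,0,0,84,2,-1]]'; python3 - <<'E'
from h import *
p,_=snap('scene','s2.png');print(arm.get_obs()['ft_force'])
cv2.imwrite('pics/c3.png',cv2.resize(p[110:215,180:290],(0,0),fx=4,fy=4)[:,:,::-1])
E
```

```text
clock: 2.8
ee_pos: [0.4715, 0.1588, 0.0874]
ee_rot: [-2.316, 1.568, -2.319]
ft_force: [0.8, -1.3, 2.0]
finger_gap: -0.0001
[ 0.33635832 -0.1787392   0.04411796]
```

View pics/c3.png

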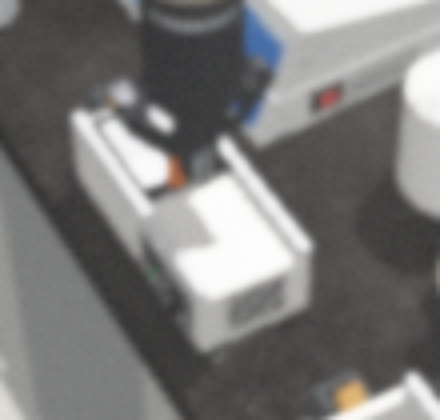

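The tab and guard have moved with the fingers, by about 58 mm. Next, small steps to the stop, watching the force.

```bash
python3 -m jog '[[0,0,0,0,6,-1,-1],[0,0,0,0,12,-1,-1],[0,0,0,0,17,-1,-1],[0,0,0,0,17,-1,-1]]'; python3 -m jog '[[0,0,0,0,4,0,-1],[0,0,0,0,8,0,-1],[0,0,0,0,8,0,-1]]'
```

```text
clock: 3.25
ee_pos: [0.4704, 0.1696, 0.0873]
ee_rot: [-1.645, 1.554, -1.65]
ft_force: [1.2, -29.1, 7.0]
finger_gap: 0.0001
clock: 3.55
ee_pos: [0.4703, 0.1694, 0.0874]
ee_rot: [-1.554, 1.535, -1.564]
ft_force: [1.4, -36.6, 11.9]
finger_gap: 0.0
```

The force rose to about 30-37 N at y=0.1695 and motion stopped, well above the latch's 8 N. I'll back off and look to see whether that is the stop.

```bash
python3 -m jog '[[0,0,0,0,-6,0,-1],[0,0,0,0,-20,0,-1],[0,0,0,-20,-40,0,-1],[0,0,0,-70,-50,0,-1],[0,0,0,-110,-80,0,-1],[0,0,0,-130,-130,0,-1],[0,0,0,-130,-180,0,-1],[0,0,0,-130,-230,0,-1],[0,0,0,-130,-250,0,-1]]'; python3 - <<'E'
from h import *
p,_=snap('scene','s4.png');q,_=snap('top','t4.png')
A,B=blobs(p),blobs(q);print(A,B)
for a in A:print(plane('scene',a[0],.092))
for a in B:print(plane('top',a[0],.11))
a=cv2.resize(p[110:215,180:290],(0,0),fx=4,fy=4,interpolation=2)[:,:,::-1];b=cv2.resize(q[180:240,115:240],(0,0),fx=2.8,fy=2.8,interpolation=2)[:,:,::-1]
b=cv2.copyMakeBorder(b,0,a.shape[0]-b.shape[0],0,0,0); cv2.imwrite('pics/c4.png',np.hstack([a,b]))
E
```

```text
clock: 4.45
ee_pos: [0.4675, -0.0784, 0.2268]
ee_rot: [-1.513, 1.536, -1.526]
ft_force: [1.0, 0.6, 0.6]
finger_gap: 0.0002
[(array([305., 251.]), array([301, 248,   9,   6,  26], dtype=int32))] [(array([170.9, 202.8]), array([168, 196,   6,  14,  63], dtype=int32))]
[ 0.47353972 -0.23907386  0.092     ]
[0.47086203 0.18209284 0.11      ]
```

View pics/c4.png

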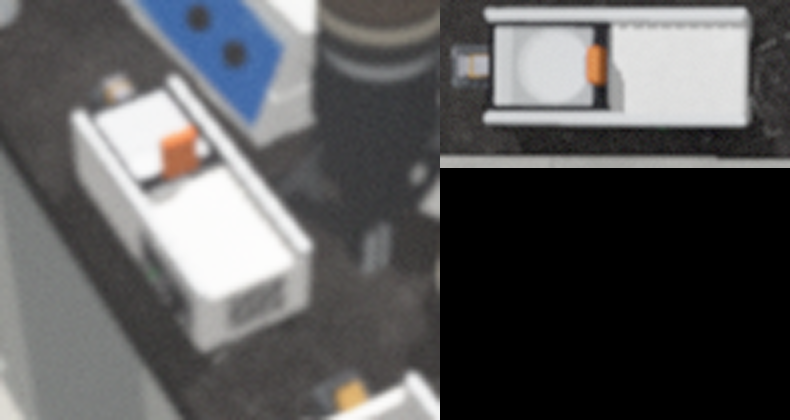

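The guard now covers the well: tab at top-view pixel (170.9, 202.8), about 66 mm further along, with the steel striker lying over the brass pawl at about (120,203). I'll zoom in on the latch and compare with before.

```bash
python3 - <<'E'
from h import *
ims=[np.load(f'pics/{f}.png.npz') for f in('top0','t4','scene0','s4')]
c=[ims[0]['p'][190:216,114:154],ims[1]['p'][190:216,114:154],ims[2]['p'][120:146,195:235],ims[3]['p'][120:146,195:235]]
c=[cv2.resize(x,(380,247),interpolation=2)[:,:,::-1] for x in c]
cv2.imwrite('pics/c5.png',np.vstack([np.hstack(c[:2]),np.hstack(c[2:])]))
print(plane('top',(200.2,203.3),.11))
for i in (0,1):
    d=ims[i]['d']; print((1.2-d[196:211,118:134:2]).round(3)[::3])
E
```

```text
[0.47005419 0.11532759 0.11      ]
[[ 2.0e-03  6.2e-02  5.9e-02  6.1e-02  6.2e-02  6.2e-02  5.9e-02  6.5e-02]
 [-1.0e-03  6.2e-02  5.2e-02  4.0e-02  7.0e-02  7.3e-02  6.9e-02  6.7e-02]
 [-7.0e-03  6.0e-02  5.1e-02  4.6e-02  7.1e-02  7.1e-02  6.7e-02  6.5e-02]
 [ 1.2e+00  6.0e-02  5.2e-02  4.1e-02  7.5e-02  7.0e-02  7.2e-02  6.3e-02]
 [ 2.0e-03  6.0e-02  6.3e-02  6.4e-02  6.1e-02  5.9e-02  6.3e-02  6.7e-02]]
[[-0.001  0.061  0.055  0.061  0.062  0.064  0.057  0.071]
 [-0.002  0.062  0.077  0.042  0.074  0.069  0.068  0.071]
 [-0.003  0.058  0.076  0.075  0.072  0.078  0.074  0.074]
 [-0.     0.06   0.078  0.076  0.077  0.073  0.071  0.076]
 [ 0.003  0.06   0.067  0.064  0.063  0.063  0.063  0.069]]
```

View pics/c5.png

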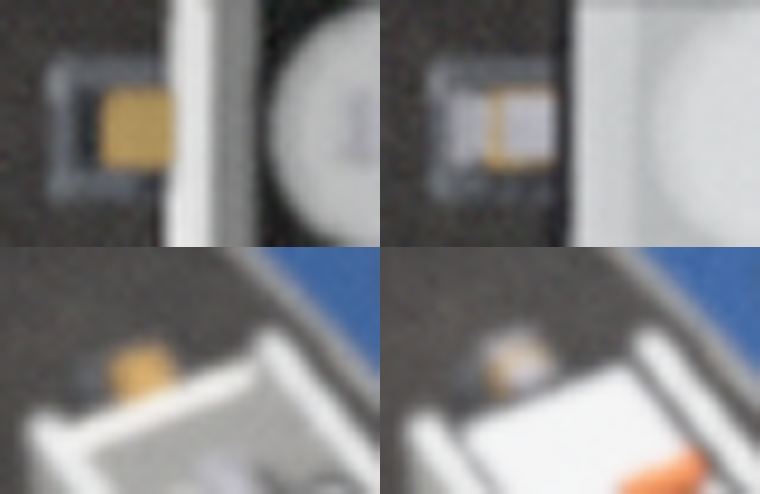

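The striker's hook lies beyond the end of the brass pawl, inside the keeper, and the pawl's edge shows behind the hook, so it is caught. The empty mixer's tab is unmoved and the arm is clear, so I'm handing in.

```bash
python3 -c "
from plant import arm
print(arm.finish_job(), arm.get_obs()['clock'])"
```

```text
the job is handed in; nothing more can be done
the job is handed in; nothing more can be done
```

I pushed the loaded mixer's guard (the one at +y, with the dish) by its tab to the hard stop, then backed off, and it stayed shut. The job was handed in at about 4.6 s on the robot's clock.

**Loaded mixer:**
- **Travel:** the tab moved about 67 mm, from y = 0.115 to 0.182 m. Motion stopped at 29 N, well above the latch's 8 N.
- **Latch:** after I withdrew, the guard covered the well. The steel striker sits past the end of the brass pawl, whose edge shows behind the hook. I read the latch as caught from these images; I did not test it by pulling back or pushing again.

**Empty mixer:** I never touched it. In the last scene view its tab was at pixel (305.0, 251.0), against (304.7, 251.8) at the start. That final view was partly blocked by the arm, and the top view could not see that tab at all.

**Force:** in the last small push the wrist force along y read 36.6 N at the end of the move. The 40 N limit is for the arm and gripper body, and only the fingertips were meant to be touching the tab. I only have end-of-move readings, so a brief higher peak can't be ruled out.

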